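# Clamp the tenoned rail upright in the twin-screw vice

### The arm

A 6-joint arm with a two-finger parallel gripper is mounted at the origin on the work surface. World frame = base frame: x ahead of the robot, y to its left, z up, the work surface at z = 0. Lengths are in m, angles in degrees, forces in N, time in s.
With the tool pointing down it reaches from about 0.35 to 0.925 m from the base axis. Payload 6.4 kg.
Tool frame: the origin (TCP) lies midway between the tips of the shut fingers; the grasp point (between the pads) lies behind it (robot.grasp_offset is the z of the grasp point in the tool frame, in m); z points along the fingers, y is the direction in which the jaws open and shut (so a half turn about z gives the same grasp; the last joint's range is limited). The gripper opens to 94 mm and grips with 3 to 60 N. Pads are 16 mm wide; open, the fingers measure 119 mm over their backs; the gripper's body (75 mm by 177 mm) begins 78 mm behind the grasp point.
Start: joints at [-75.178, 14.043, 89.255, -0, 76.702, -9.975], TCP at [0.273, -0.59, 0.205] pointing down, gripper open.
Joint ranges: [-179.41, 179.41], [-58.25, 129.5], [7.25, 145.43], [-54.29, 234.29], [11.92, 165.04], [-157.13, 157.13]. Speed limits (degrees/s): [147.25, 147.25, 180, 180, 180, 180].

### API

Orientations are given as a 3x3 rotation matrix whose columns are the frame's x, y, z axes.
In Python, from rig import robot gives the robot as it stands.
- The arm moves only by the tool arm_command, never from a script. Its argument "increments" is a list of rows, each a list of 3 entries, a list of its own where there are three numbers: the opening, from 0 (shut) to 1 (fully open), then the shift along the tool's x, y, z in cm, then the turn, a rotation vector about the tool's x, y, z in rad. In form: [[jaw, [dx, dy, dz], [rx, ry, rz]], ...]. A call has exactly 5 rows; each row shifts and turns the pose as measured when the row begins, along the tool's axes as they then stand; what a row does not reach is not made up. A row lasts 1/8 s, in which the tool goes at most 62.5 mm and 10.7 degrees, less where a joint would pass 70% of its speed; a pose out of reach is approached as far as the arm can. A call is refused whole if a number of a shift passes 6.25 or a number of a turn 0.188, either way. A call with a gripper value outside its range is refused whole. The fingers move at their own pace and stop on an object; "newtons" is the grip in N (left out, the last holds). Time passes only in rows, so rows that do not move let the fingers close, or fill a call up. It gives the time, the measured TCP pose, the force and the opening at its end, in the units of the state.
- robot.state(): the state, without advancing time (a new reading comes with each control period).
- robot.read_camera(name): name is "side" or "top"; returns the picture (480x640x3 uint8, red, green, blue); there is no depth.
- robot.camera_params(name): a dict with "fx", "fy", "cx", "cy" (pixels), "cam_to_world" (4x4, takes a point from camera to world coordinates). Camera axes: x right, y up, looking along -z (the intrinsics and any distortion apply to the point x, -y, -z); pixel columns grow to the right and rows downward; lengths in m; the calibration is good to about 2 mm. A picture is of the moment at which its call begins. camera_params takes no time and is no camera call.
- robot.close_job(): hands the job in, once; it reports no verdict.
The state is a dict: "time": time; "joints": joint angles; "qd": joint speeds; "joint_efforts": joint torques, N m; "position": TCP position; "tool_rot": TCP orientation; "wrist_force": force on the tool from outside, world axes, zero at the start; "ft_torque": the same for the moment, N m; "width": opening from 0.0 (shut) to 1.0 (fully open).
Only numpy, scipy, OpenCV 4.12 (cv2) and the standard library are available. Lean on these libraries where they do the work, as an engineer would, in place of code of your own. Each camera call takes 0.05 s, during which the arm holds its last target. There are 200 camera calls.

### The job

Stand the tenoned rail on end in the bench vice, tenon upwards, with its foot down on the vice's base board, midway between the two screws and its wide faces against the jaws. Then wind the handwheel clockwise, hand over hand, until the jaws hold the rail firmly, and let go. Leave the other things on the bench where they are.

Things in the scene. Friction and masses are not known exactly. Their poses are not given: they have to be found in the camera images.
- vise: bench vice of pale wood fixed to the bench, on a plywood base board 18 mm thick, 300 mm wide. Origin at bench level below the middle of the fixed jaw's clamping face; x along the screws from fixed to moving jaw and handwheel (roughly away from the robot), y along the jaws, z up. A chain under a grey cover links its two screws, so one handwheel moves the jaw parallel
- rear_jaw: the vice's fixed jaw, 36 mm thick, 280 mm long, top 118 mm above the bench; its clamping face is the plane x = 0 of the vise. Same origin and axes as the vise. Two steel screws 18 mm thick cross the gap 85 mm above the bench, at y = -90 and +90 mm: 162 mm clear between them
- chop: the moving jaw, 30 mm thick, 280 mm long, top 118 mm above the bench; carries on its outer face the chain cover (14 mm thick, 36 mm high, centred at screw height) and the handwheel. Origin at bench level on its clamping face, axes as the vise's, so its x in the vise frame is the gap: 39 mm at wheel angle 0, less 2.546 mm per rad (16 mm a turn)
- vise_seat (a point): the top of the base board (18 mm above the bench) at the middle of the fixed jaw's clamping face; axes as the vise's
- wheel (a joint): handwheel angle, rad; starts at 0.4 to 1.6. It grows, closing the jaws, as the wheel turns clockwise seen from its front (outer) side: the rim's top moves towards the vise's +y. Dry friction 0.5 Nm (9 N at the rim); stays where left. Once the jaws bite the rail, torque climbs steeply, 0.25 Nm per 100 N of clamping: firm within about 0.1 rad. Overtightened, it eases back to some 180 N
- wheel_hub (a point): centre of the handwheel: dark cast iron, five spokes, no crank handle; round rim, 56 mm centre-line radius, 14 mm thick. Axis level along the vise's x, 85 mm above the bench, at y = -90 mm in the vise frame. The rim's plane is 90 mm along x from the moving jaw's clamping face (46 mm from the chain cover) and travels with that jaw
- rail: beech-coloured batten 170 mm long, 44 mm wide, 28 mm thick, 100 to 170 g, with a tenon 35 mm long on one end, where the thickness is cut to 12 mm (centred) at full width. Lies flat on the bench. Origin under its middle; x along its length to the tenon end, y across the width, z through the thickness. The tenon points to the robot's right (-y), within 0.5 rad
- rail_mid (a point): the middle of the rail, 85 mm from either end and 14 mm above its underside as it lies; axes as the rail's
- rail_foot (a point): the middle of the rail's plain end, 85 mm from rail_mid along its -x; axes as the rail's
- offcut: plain offcut of the same batten, 120 x 44 x 28 mm, no tenon; not needed. Origin under its middle, x along its length. The rail and the offcut lie side by side in either order
- tape_measure: black and yellow tape measure standing on edge, 70 x 35 x 66 mm; not needed. Origin under its middle
- pencil: flat blue carpenter's pencil, 180 mm long, 7 mm high; not needed. Origin under its middle, x along it
- try_square: try square lying flat: dark wood stock 130 mm along y, steel blade 200 mm along x, 16 mm high; not needed. Origin under the middle of the stock
- mallet: joiner's mallet lying flat, 320 mm long along x, head 62 mm high at its +x end; not needed. Origin near its middle, 166 mm from the end of the head
- screw_box: card box of screws, 70 x 100 x 55 mm; not needed. Origin under its middle
Not all that is in view belongs to the job. Leave any green look-alike of the rail alone.

How it is judged (in metres and radians):
On the way:
1. the rail stands tenon up on the base board between the open jaws (angle between rail's own x axis and vertical below 0.2 rad and z of rail_foot in the frame of vise_seat below 0.008 m and x of rail_foot in the frame of vise_seat between 0 and 0.04 m and y of rail_foot in the frame of vise_seat between -0.05 and 0.05 m), for 0.2 s.
At the end, for the whole second after the job is handed in: the rail stands upright (within 0.06 rad), tenon up, foot on the vice's base board (within 6 mm), wide faces square to the jaws (within 0.1 rad), within 40 mm of midway between the screws, gripped with at least 60 N by both jaws; wheel and rail at rest and released (angle between rail's own x axis and vertical below 0.06 rad and angle between the z axis of rail and the x axis of vise, either way round below 0.1 rad and z of rail_foot in the frame of vise_seat between -0.004 and 0.006 m and y of rail_foot in the frame of vise_seat between -0.04 and 0.04 m and contact force between each of chop, rear_jaw and rail above 60 N and linear speed of rail below 0.02 m/s and velocity of joint wheel between -0.1 and 0.1 rad/s); the robot touches nothing.
It fails at once if the offcut, the tape, the pencil, the square, the mallet or the box of screws is shifted more than 30 mm (distance of any of offcut, tape_measure, pencil, try_square, mallet, screw_box from where it was at the start of the episode above 0.03 m).
It also fails if it takes over 72 s, if anything falls off the work surface, if the arm or the gripper's body presses on something with over 40 N, if the wrist force passes 120 N, or if a joint passes its speed limit or range.

## Working session

There is one attempt and no reset: what is moved stays moved. The work goes in short steps, Python scripts to look and compute and a tool call to move; the robot and the scene stay as the last step left them, time stands still between calls to the robot, and variables do not carry over. Pictures are saved under pics/ and viewed, about 8 in all and at most 12, crops included, and the job is handed in when it is done.

Besides the shell and the picture viewer there is one more tool, called after ">>>" as name(argument=value, ...) on one line, values as JSON. arm_command: Moves the arm, as the interface text tells. Its arguments: {"type":"object","properties":{"increments":{"type":"array","items":{"type":"array"}},"newtons":{"type":"number"}},"required":["increments"]}

```bash
ls; mkdir -p pics; python3 - <<'E'
from rig import robot
import cv2, numpy as np
for n in("top","side"):
    cv2.imwrite(f"pics/{n}0.png",robot.read_camera(n)[:,:,::-1])
    p=robot.camera_params(n);print(n,{k:(np.round(v,4).tolist() if k=="cam_to_world" else v) for k,v in p.items()})
print(robot.grasp_offset,robot.state())
E
```

```text
pics
top {'fx': 436.5199910782472, 'fy': 436.5199910782472, 'cx': 316.93320411474497, 'cy': 241.811348100387, 'cam_to_world': [[-0.0112, 0.9921, -0.1247, 0.4323], [-0.9998, -0.0129, -0.0132, 0.0522], [-0.0147, 0.1246, 0.9921, 1.0115], [0.0, 0.0, 0.0, 1.0]]}
side {'fx': 466.84365962692084, 'fy': 466.84365962692084, 'cx': 321.899742284972, 'cy': 235.28327822946216, 'cam_to_world': [[-0.9996, 0.0089, -0.0276, 0.5083], [-0.0276, -0.5808, 0.8135, 0.8476], [-0.0088, 0.814, 0.5808, 0.6715], [0.0, 0.0, 0.0, 1.0]]}
-0.0188 {'time': 0.1, 'joints': array([-7.51766156e+01,  1.40788886e+01,  8.93166940e+01, -1.45939007e-03,
        7.67027156e+01, -9.97657237e+00]), 'qd': array([-0.11522483, -0.05732499, -0.1302993 ,  0.09460729,  0.05181041,
       -0.08616434]), 'joint_efforts': array([-8.12793314e-04, -4.16914237e+01, -3.15528417e+01,  6.86097890e-02,
        3.09297605e-02, -5.68209236e-05]), 'position': array([ 0.27248835, -0.5895342 ,  0.20448085]), 'tool_rot': array([[ 9.07775392e-01,  4.19456343e-01, -4.62890094e-04],
       [ 4.19456509e-01, -9.07773929e-01,  1.65218829e-03],
       [ 2.72821298e-04, -1.69397814e-03, -9.99998528e-01]]), 'wrist_force': array([-0.1807865 ,  0.34314928,  0.38743033]), 'ft_torque': array([0.07325494, 0.03255373, 0.01931896]), 'width': 1.002219281427008}
```

View pics/top0.png

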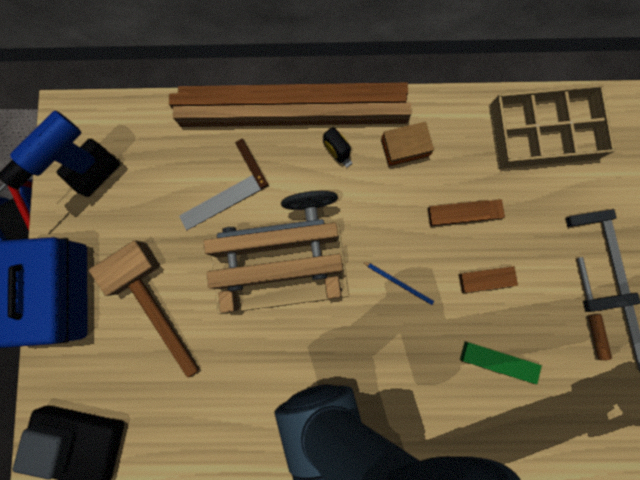

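View pics/side0.png

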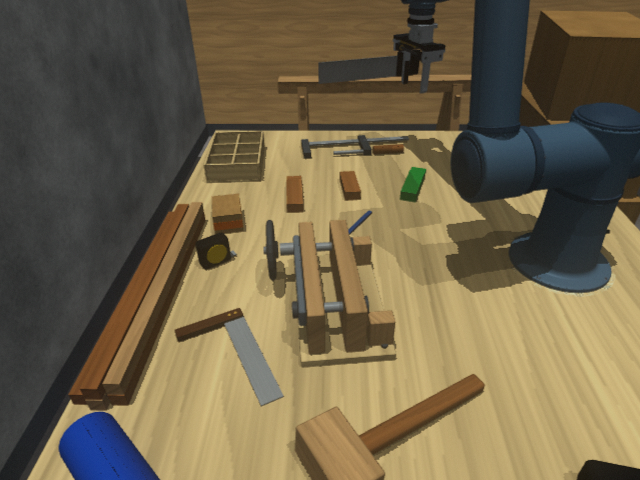

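Top view: the candidates are the upper batten (466,212), about 75 px ≈ 170 mm; the lower one (488,279), about 56 px ≈ 120 mm, which is the offcut; and the green decoy (500,362). The upper batten fits the rail, so I'll enlarge it together with the vice.

```bash
cat > h.py <<'E'
import numpy as np
from rig import robot
def ray(n,u,v):
    p=robot.camera_params(n);T=np.array(p["cam_to_world"])
    d=T[:3,:3]@np.array([(u-p["cx"])/p["fx"],-(v-p["cy"])/p["fy"],-1]);return T[:3,3],d
def w(n,u,v,z):
    o,d=ray(n,u,v);return o+d*(z-o[2])/d[2]
def px(n,P):
    p=robot.camera_params(n);T=np.array(p["cam_to_world"])
    c=(np.atleast_2d(P)-T[:3,3])@T[:3,:3]
    return np.c_[p["cx"]-p["fx"]*c[:,0]/c[:,2],p["cy"]+p["fy"]*c[:,1]/c[:,2]]
E
python3 - <<'E'
import cv2,numpy as np
a=cv2.imread("pics/top0.png")
r=cv2.resize(a[190:300,420:525],None,fx=3,fy=3,interpolation=cv2.INTER_CUBIC)
v=cv2.resize(a[185:315,195:350],None,fx=3,fy=3,interpolation=cv2.INTER_CUBIC)
o=np.zeros((390,780,3),np.uint8);o[:330,465:780]=r;o[:,:465]=v
o=np.clip(o*1.6,0,255).astype(np.uint8)
cv2.imwrite("pics/crop1.png",o)
E
```

```text
(no output)
```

View pics/crop1.png

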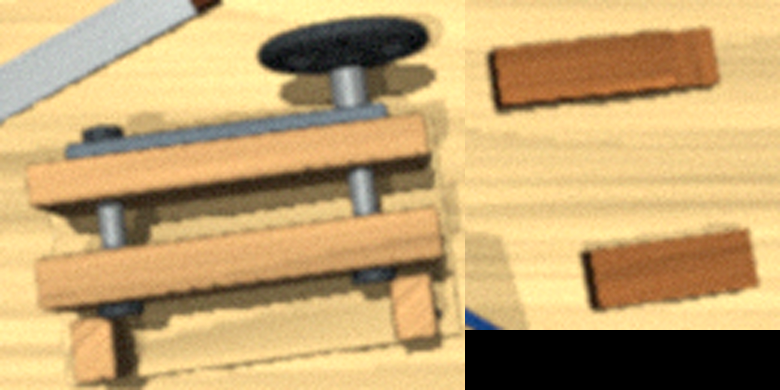

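```bash
python3 - <<'E'
from h import *
from scipy.optimize import least_squares
V=lambda a,b:(195+a/3,185+b/3)
R=lambda a,b:(420+(a-465)/3,190+b/3)
fj=[V(38,258),V(437,208),V(42,308),V(440,256)]; cj=[V(32,205),V(425,155),V(28,165),V(423,115)]
def model(q):
    x,y,t,g=q;M=np.array([[np.cos(t),-np.sin(t)],[np.sin(t),np.cos(t)]])
    L=np.array([[0,.14],[0,-.14],[-.036,.14],[-.036,-.14],[g,.14],[g,-.14],[g+.03,.14],[g+.03,-.14]])
    return np.c_[L@M.T+[x,y],np.full(8,.118)]
f=lambda q:(px("top",model(q))-np.array(fj+cj)).ravel()
s=least_squares(f,[.45,.1,0,.035]);print("vise",s.x,np.degrees(s.x[2]));print(np.round(f(s.x).reshape(-1,2),1).tolist())
x,y,t,g=s.x;M=np.array([[np.cos(t),-np.sin(t)],[np.sin(t),np.cos(t)]])
hub=np.r_[M@[g+.09,-.09]+[x,y],.085];print("hub",hub,"px top",px("top",hub),"side",px("side",hub), "angle",(.039-g)/.002546)
rc=[R(497,49),R(501,106),R(712,28),R(718,82)]
def rm(q):
    x,y,t=q;M=np.array([[np.cos(t),-np.sin(t)],[np.sin(t),np.cos(t)]])
    L=np.array([[-.085,-.022*-1*-1],[-.085,.022],[.085,-.022],[.085,.022]])
    return np.c_[L@M.T+[x,y],[.028,.028,.02,.02]]
# x axis ~ -y world; local y then ~ +x world: local +y = image up
u=np.array([rc[1],rc[0],rc[3],rc[2]])
s2=least_squares(lambda q:(px("top",rm(q))-u).ravel(),[.5,-.3,-np.pi/2]);print("rail",s2.x,np.degrees(s2.x[2]),np.round(s2.fun.reshape(-1,2),1).tolist())
print(px("side",rm(s2.x)))
print("fixed jaw corners side",px("side",model(s.x)))
E
```

```text
vise [0.50375462 0.15358639 0.11456953 0.03481106] 6.564350475919799
[[-1.7, -0.3], [0.5, -0.8], [-1.4, 0.5], [1.8, 0.6], [-1.3, 0.6], [2.3, 0.2], [-1.3, -0.3], [1.0, -0.7]]
hub [0.63803614 0.07844471 0.085     ] px top [[310.03023773 200.98414153]] side [[272.19884856 249.48463784]] angle 1.645302960396753
rail [ 0.62057974 -0.27991679 -1.47547124] -84.5382748105279 [[0.3, -0.2], [-1.1, -0.0], [0.9, 0.4], [-0.2, -0.3]]
[[303.7342036  203.34205365]
 [286.95885389 204.06396318]
 [301.73245483 175.32418604]
 [286.70616901 175.92564258]]
fixed jaw corners side [[346.52451743 312.89741997]
 [329.57599438 219.66490193]
 [368.05901571 311.41216453]
 [346.26766142 218.73605442]
 [325.57568242 314.34228163]
 [313.36044855 220.56725455]
 [307.42220565 315.5943447 ]
 [299.3263083  221.34821767]]
```

```bash
cat >> h.py <<'E'
from scipy.spatial.transform import Rotation as Ro
VX=np.array([.50375,.15359]);VT=.11457;GAP=.0348
RM=np.array([.62058,-.27992]);RT=-1.47547
def nz(v):v=np.array(v,float);return v/np.linalg.norm(v)
def rot(z,y):
    z=nz(z);y=np.array(y,float);y=nz(y-z*(z@y));return np.c_[np.cross(y,z),y,z]
def vp(x,y,z):
    c,s=np.cos(VT),np.sin(VT);return np.array([VX[0]+c*x-s*y,VX[1]+s*x+c*y,z])
def vd(x,y,z):
    c,s=np.cos(VT),np.sin(VT);return np.array([c*x-s*y,s*x+c*y,z])
def plan(G,R,jaw,step=.05,ang=.17,show=True):
    """G: target grasp point."""
    s=robot.state();p=s["position"];A=s["tool_rot"]
    P=np.array(G)-R[:,2]*robot.grasp_offset
    rv=Ro.from_matrix(A.T@R).as_rotvec()
    n=int(max(np.ceil(np.linalg.norm(P-p)/step),np.ceil(np.linalg.norm(rv)/ang),1))
    n=-(-n//5)*5
    rows=[]
    for k in range(n):
        Ak=A@Ro.from_rotvec(rv*k/n).as_matrix()
        rows.append([jaw,np.round(Ak.T@(P-p)/n*100,2).tolist(),np.round(rv/n,3).tolist()])
    print("t",round(s["time"],2),"j",np.round(s["joints"],1),"err mm",np.round((P-p)*1e3,1),"ang",round(float(np.linalg.norm(rv)),3),"F",np.round(s["wrist_force"],1),"w",round(s["width"],3))
    if show:
        for i in range(0,n,5):print(rows[i:i+5])
def railpose(a=.785,along=.042,z=.022,dz=0):
    xr=np.array([np.cos(RT),np.sin(RT),0]);yr=np.array([-np.sin(RT),np.cos(RT),0])
    R=rot(-np.sin(a)*xr-[0,0,np.cos(a)],yr);return np.r_[RM,0]+xr*along+[0,0,z+dz],R
E
python3 - <<'E'
from h import *
G,R=railpose(dz=.12);print(G);plan(G,R,.8)
E
```

```text
[ 0.62457764 -0.32172932  0.142     ]
t 0.1 j [-75.2  14.1  89.3  -0.   76.7 -10. ] err mm [350.8 281.  -75.8] ang 1.433 F [-0.2  0.3  0.4] w 1.002
[[0.8, [4.36, -1.08, 0.76], [0.048, 0.068, -0.117]], [0.8, [4.39, -0.52, 1.1], [0.048, 0.068, -0.117]], [0.8, [4.34, 0.05, 1.41], [0.048, 0.068, -0.117]], [0.8, [4.19, 0.62, 1.68], [0.048, 0.068, -0.117]], [0.8, [3.96, 1.18, 1.91], [0.048, 0.068, -0.117]]]
[[0.8, [3.66, 1.73, 2.1], [0.048, 0.068, -0.117]], [0.8, [3.28, 2.24, 2.24], [0.048, 0.068, -0.117]], [0.8, [2.83, 2.7, 2.33], [0.048, 0.068, -0.117]], [0.8, [2.33, 3.12, 2.37], [0.048, 0.068, -0.117]], [0.8, [1.79, 3.47, 2.35], [0.048, 0.068, -0.117]]]
```

>>> arm_command(increments=[[0.8,[4.4,-1.1,0.7],[0.048,0.068,-0.117]],[0.8,[4.4,-0.5,1.1],[0.048,0.068,-0.117]],[0.8,[4.3,0,1.4],[0.048,0.068,-0.117]],[0.8,[4.2,0.6,1.7],[0.048,0.068,-0.117]],[0.8,[4,1.2,1.9],[0.048,0.068,-0.117]]])

```text
time: 0.72
position: [0.4496, -0.4434, 0.1666]
tool_rot: [[0.487, 0.869, 0.089], [0.78, -0.479, 0.402], [0.392, -0.126, -0.911]]
wrist_force: [0.5, 0.2, -0.0]
width: 0.8
```

>>> arm_command(increments=[[0.8,[3.7,1.7,2.1],[0.048,0.068,-0.117]],[0.8,[3.3,2.2,2.2],[0.048,0.068,-0.117]],[0.8,[2.8,2.7,2.3],[0.048,0.068,-0.117]],[0.8,[2.3,3.1,2.4],[0.048,0.068,-0.117]],[0.8,[1.8,3.5,2.3],[0.048,0.068,-0.117]]])

```text
time: 1.35
position: [0.6254, -0.2934, 0.1305]
tool_rot: [[-0.1, 0.992, -0.082], [0.683, 0.129, 0.719], [0.724, 0.016, -0.69]]
wrist_force: [0.3, 0.2, -0.2]
width: 0.798
```

```bash
python3 - <<'E'
from h import *
G,R=railpose(dz=.12);plan(G,R,.8)
E
```

```text
t 1.35 j [-45.3  44.2  65.1  28.1 108.  -53.4] err mm [ -2.1 -15.1  -1.8] ang 0.045 F [ 0.3  0.2 -0.2] w 0.798
[[0.8, [-0.23, -0.08, -0.19], [-0.003, -0.005, 0.007]], [0.8, [-0.23, -0.08, -0.19], [-0.003, -0.005, 0.007]], [0.8, [-0.23, -0.08, -0.19], [-0.003, -0.005, 0.007]], [0.8, [-0.23, -0.07, -0.19], [-0.003, -0.005, 0.007]], [0.8, [-0.23, -0.07, -0.18], [-0.003, -0.005, 0.007]]]
```

```bash
python3 - <<'E'
from h import *
G,R=railpose();plan(G,R,.8,step=.026)
E
```

```text
t 1.35 j [-45.3  44.2  65.1  28.1 108.  -53.4] err mm [  -2.1  -15.1 -121.8] ang 0.045 F [ 0.3  0.2 -0.2] w 0.798
[[0.8, [-1.97, -0.12, 1.47], [-0.003, -0.005, 0.007]], [0.8, [-1.96, -0.11, 1.48], [-0.003, -0.005, 0.007]], [0.8, [-1.95, -0.1, 1.49], [-0.003, -0.005, 0.007]], [0.8, [-1.95, -0.09, 1.5], [-0.003, -0.005, 0.007]], [0.8, [-1.94, -0.08, 1.5], [-0.003, -0.005, 0.007]]]
```

>>> arm_command(increments=[[0.8,[-2,-0.1,1.5],[-0.003,-0.005,0.007]],[0.8,[-2,-0.1,1.5],[-0.003,-0.005,0.007]],[0.8,[-2,-0.1,1.5],[-0.003,-0.005,0.007]],[0.8,[-1,-0.1,0.8],[-0.003,-0.005,0.007]],[0.8,[-0.4,0,0.3],[-0.003,-0.005,0.007]]])

```text
time: 1.98
position: [0.6221, -0.3045, 0.0298]
tool_rot: [[-0.062, 0.996, -0.067], [0.704, 0.091, 0.704], [0.708, -0.004, -0.707]]
wrist_force: [-0.7, 0.4, -0.1]
width: 0.797
```

```bash
python3 - <<'E'
from h import *
import cv2
G,R=railpose();plan(G,R,.8,step=.026)
a=robot.read_camera("side")[:,:,::-1][100:260,220:420];b=robot.read_camera("top")[:,:,::-1][150:310,400:600]
o=np.hstack([cv2.resize(i,None,fx=2,fy=2,interpolation=cv2.INTER_CUBIC) for i in(a,b)])
cv2.imwrite("pics/g1.png",np.clip(o*1.6,0,255))
E
```

```text
t 1.98 j [-46.   50.8  65.5  26.7 100.6 -55.1] err mm [  1.2  -4.  -21.1] ang 0.006 F [-0.7  0.4 -0.1] w 0.797
[[0.8, [-0.36, 0.02, 0.24], [0.0, -0.0, -0.001]], [0.8, [-0.36, 0.02, 0.24], [0.0, -0.0, -0.001]], [0.8, [-0.36, 0.02, 0.24], [0.0, -0.0, -0.001]], [0.8, [-0.36, 0.02, 0.24], [0.0, -0.0, -0.001]], [0.8, [-0.36, 0.02, 0.24], [0.0, -0.0, -0.001]]][ WARN:0@5.584] global loadsave.cpp:1063 imwrite_ Unsupported depth image for selected encoder is fallbacked to CV_8U.
```

View pics/g1.png

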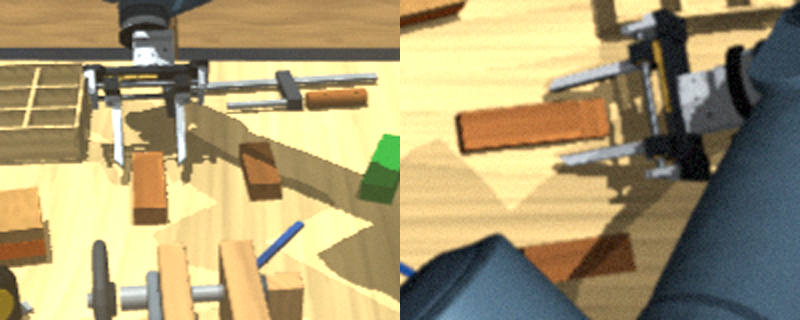

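The fingers straddle the tenon end of the rail symmetrically, with tips at about (478,192) and (482,230) in the top image. I'll descend and grip.

>>> arm_command(increments=[[0.8,[-0.5,0,0.3],[0,0,0]],[0.8,[-0.5,0,0.3],[0,0,0]],[0.8,[-0.4,0,0.3],[0,0,0]],[0.8,[-0.3,0,0.2],[0,0,0]],[0.8,[-0.1,0,0],[0,0,0]]])

```text
time: 2.7
position: [0.6241, -0.3107, 0.0111]
tool_rot: [[-0.065, 0.996, -0.065], [0.706, 0.092, 0.702], [0.705, -0.0, -0.709]]
wrist_force: [-0.6, 0.2, 0.0]
width: 0.801
```

>>> arm_command(increments=[[0.35,[0,0,0],[0,0,0]],[0.35,[0,0,0],[0,0,0]],[0.35,[0,0,0],[0,0,0]],[0.35,[0,0,0],[0,0,0]],[0.35,[0,0,0],[0,0,0]]], newtons=50)

```text
time: 3.32
position: [0.6243, -0.3108, 0.0114]
tool_rot: [[-0.065, 0.996, -0.064], [0.707, 0.092, 0.701], [0.704, 0.0, -0.71]]
wrist_force: [0.5, -0.9, -0.2]
width: 0.461
```

```bash
python3 - <<'E'
from h import *
G,R=railpose();plan(G,R,.35,show=False);print(robot.state()["position"],robot.state()["tool_rot"])
E
```

```text
t 3.33 j [-46.2  52.7  64.3  26.4  99.7 -55.8] err mm [-1.   2.3 -2.7] ang 0.005 F [ 0.5 -0.9 -0.2] w 0.461
[ 0.62431568 -0.3108172   0.01138455] [[-6.54673529e-02  9.95775864e-01 -6.43774401e-02]
 [ 7.06742502e-01  9.18163787e-02  7.01487554e-01]
 [ 7.04435278e-01  4.26260179e-04 -7.09768101e-01]]
```

```bash
cat >> h.py <<'E'
# grasp: rail in tool frame
A0=np.array([[-.06547,.99578,-.06438],[.70674,.09182,.70149],[.70444,.00043,-.70977]]);P0=np.array([.6243,-.3108,.0114])
_y=nz([A0[0,1],A0[1,1],0]);RR0=np.c_[np.cross(_y,[0,0,1]),_y,[0,0,1]]
_xr=np.array([np.cos(RT),np.sin(RT),0])
TR=A0.T@RR0; TP=A0.T@(np.r_[RM,.014]-P0)   # rail mid in tool
def tcp_for_rail(mid,RR):
    R=RR@TR.T; return np.array(mid)-R@TP, R
RV=np.c_[[0,0,1],vd(0,-1,0),vd(1,0,0)]
def standing(h,x=GAP/2,y=0):
    p,R=tcp_for_rail(vp(x,y,.103+h),RV);return p+R[:,2]*robot.grasp_offset,R
def railnow():
    s=robot.state();R=s["tool_rot"]
    m=s["position"]+R@TP;RR=R@TR;f=m-.085*RR[:,0];c,sn=np.cos(VT),np.sin(VT);d=f[:2]-VX
    print("foot vise mm",np.round([1e3*(c*d[0]+sn*d[1]),1e3*(-sn*d[0]+c*d[1]),1e3*f[2]-18],1),"rail x in vise",np.round([RR[:,0]@vd(1,0,0),RR[:,0]@vd(0,1,0),RR[2,0]],3),"z",np.round([RR[:,2]@vd(1,0,0),RR[:,2]@vd(0,1,0)],3))
E
python3 - <<'E'
from h import *
print(TP,Ro.from_matrix(TR).as_rotvec(),standing(.16)[0],robot.state()["tool_rot"].T@[0,0,.2])
E
```

```text
[ 0.02389922 -0.00086778  0.0200561 ] [-2.08491284e-04  2.35996258e+00  5.05292800e-04] [0.53180787 0.15594981 0.30733457] [ 1.40887056e-01  8.52520358e-05 -1.41953620e-01]
```

>>> arm_command(increments=[[0,[1.5,0,-1.5],[0,0,0]],[0,[3,0,-3],[0,0,0]],[0,[3.5,0,-3.5],[0,0,0]],[0,[3.5,0,-3.5],[0,0,0]],[0,[2,0,-2],[0,0,0]]], newtons=50)

```text
time: 3.95
position: [0.6232, -0.3093, 0.2101]
tool_rot: [[-0.064, 0.996, -0.067], [0.706, 0.092, 0.702], [0.705, -0.002, -0.709]]
wrist_force: [0.2, 0.1, -1.0]
width: 0.468
```

```bash
python3 - <<'E'
from h import *
plan(*standing(.16),0)
E
```

```text
t 3.95 j [-46.2  39.8  62.7  28.4 112.7 -48.7] err mm [-104.7  463.7   84. ] ang 2.081 F [ 0.2  0.1 -1. ] w 0.468
[[0, [2.62, -0.41, 1.82], [0.0, -0.081, 0.112]], [0, [2.7, -0.71, 1.6], [0.0, -0.081, 0.112]], [0, [2.72, -1.01, 1.38], [0.0, -0.081, 0.112]], [0, [2.7, -1.32, 1.16], [0.0, -0.081, 0.112]], [0, [2.62, -1.62, 0.95], [0.0, -0.081, 0.112]]]
[[0, [2.49, -1.91, 0.74], [0.0, -0.081, 0.112]], [0, [2.31, -2.18, 0.55], [0.0, -0.081, 0.112]], [0, [2.09, -2.42, 0.37], [0.0, -0.081, 0.112]], [0, [1.83, -2.64, 0.21], [0.0, -0.081, 0.112]], [0, [1.53, -2.83, 0.07], [0.0, -0.081, 0.112]]]
[[0, [1.2, -2.99, -0.04], [0.0, -0.081, 0.112]], [0, [0.85, -3.1, -0.12], [0.0, -0.081, 0.112]], [0, [0.49, -3.18, -0.17], [0.0, -0.081, 0.112]], [0, [0.11, -3.21, -0.2], [0.0, -0.081, 0.112]], [0, [-0.26, -3.2, -0.19], [0.0, -0.081, 0.112]]]
```

>>> arm_command(increments=[[0,[2.6,-0.4,1.8],[0,-0.081,0.112]],[0,[2.7,-0.7,1.6],[0,-0.081,0.112]],[0,[2.7,-1,1.4],[0,-0.081,0.112]],[0,[2.7,-1.3,1.2],[0,-0.081,0.112]],[0,[2.6,-1.6,1],[0,-0.081,0.112]]])

```text
time: 4.58
position: [0.5892, -0.1547, 0.2466]
tool_rot: [[0.457, 0.879, -0.138], [0.851, -0.387, 0.354], [0.258, -0.28, -0.925]]
wrist_force: [0.7, 0.6, -0.9]
width: 0.463
```

>>> arm_command(increments=[[0,[2.5,-1.9,0.7],[0,-0.081,0.112]],[0,[2.3,-2.2,0.6],[0,-0.081,0.112]],[0,[2.1,-2.4,0.4],[0,-0.081,0.112]],[0,[1.8,-2.6,0.2],[0,-0.081,0.112]],[0,[1.5,-2.8,0],[0,-0.081,0.112]]])

```text
time: 5.2
position: [0.5559, 0.0068, 0.2808]
tool_rot: [[0.763, 0.513, -0.393], [0.571, -0.82, 0.04], [-0.301, -0.255, -0.919]]
wrist_force: [1.0, 1.2, -1.5]
width: 0.464
```

```bash
python3 - <<'E'
from h import *
plan(*standing(.16),0);railnow()
E
```

```text
t 5.2 j [-10.1  14.   83.8  -1.8 105.4  45.4] err mm [-37.3 147.6  13.3] ang 0.653 F [ 1.   1.2 -1.5] w 0.464
[[0, [1.04, -2.87, 0.17], [0.003, -0.081, 0.102]], [0, [0.75, -2.96, 0.1], [0.003, -0.081, 0.102]], [0, [0.45, -3.02, 0.07], [0.003, -0.081, 0.102]], [0, [0.14, -3.05, 0.05], [0.003, -0.081, 0.102]], [0, [-0.17, -3.05, 0.06], [0.003, -0.081, 0.102]]]
foot vise mm [  73.2 -103.8  164.2] rail x in vise [-0.313 -0.4    0.861] z [0.854 0.278]
```

>>> arm_command(increments=[[0,[1,-2.9,0.2],[0.003,-0.081,0.102]],[0,[0.7,-3,0.1],[0.003,-0.081,0.102]],[0,[0.4,-3,0.1],[0.003,-0.081,0.102]],[0,[0.1,-3,0],[0.003,-0.081,0.102]],[0,[-0.2,-2.5,0],[0.003,-0.081,0.102]]])

```text
time: 5.82
position: [0.5168, 0.1553, 0.3039]
tool_rot: [[0.701, 0.106, -0.705], [0.065, -0.994, -0.084], [-0.71, 0.013, -0.704]]
wrist_force: [-0.4, 0.7, -1.1]
width: 0.466
```

>>> arm_command(increments=[[0,[0,0,0],[0,0,0]],[0,[0,0,0],[0,0,0]],[0,[0,0,0],[0,0,0]],[0,[0,0,0],[0,0,0]],[0,[0,0,0],[0,0,0]]])

```text
time: 6.45
position: [0.5169, 0.1543, 0.3066]
tool_rot: [[0.705, 0.107, -0.701], [0.068, -0.994, -0.083], [-0.706, 0.011, -0.708]]
wrist_force: [0.4, 0.3, -1.7]
width: 0.466
```

```bash
python3 - <<'E'
from h import *
import cv2
plan(*standing(.11),0);railnow()
s=robot.read_camera("side");t=robot.read_camera("top")
cv2.imwrite("pics/s2.png",s[:,:,::-1]);cv2.imwrite("pics/t2.png",t[:,:,::-1])
o=np.hstack([cv2.resize(i[:,:,::-1],None,fx=2,fy=2,interpolation=cv2.INTER_CUBIC) for i in(s[120:380,220:420],t[150:410,180:380])])
cv2.imwrite("pics/v2.png",np.clip(o*1.5,0,255).astype(np.uint8))
E
```

```text
t 6.45 j [  5.2  24.5  74.1  -1.4 126.3  89. ] err mm [  1.6   0.1 -62.5] ang 0.015 F [ 0.4  0.3 -1.7] w 0.466
[[0, [0.91, -0.01, 0.86], [0.0, -0.001, -0.003]], [0, [0.91, -0.01, 0.86], [0.0, -0.001, -0.003]], [0, [0.91, -0.01, 0.86], [0.0, -0.001, -0.003]], [0, [0.91, -0.0, 0.86], [0.0, -0.001, -0.003]], [0, [0.91, -0.0, 0.86], [0.0, -0.001, -0.003]]]
foot vise mm [ 16.4  -1.2 172.5] rail x in vise [-0.005  0.011  1.   ] z [ 1.    -0.008]
```

View pics/v2.png

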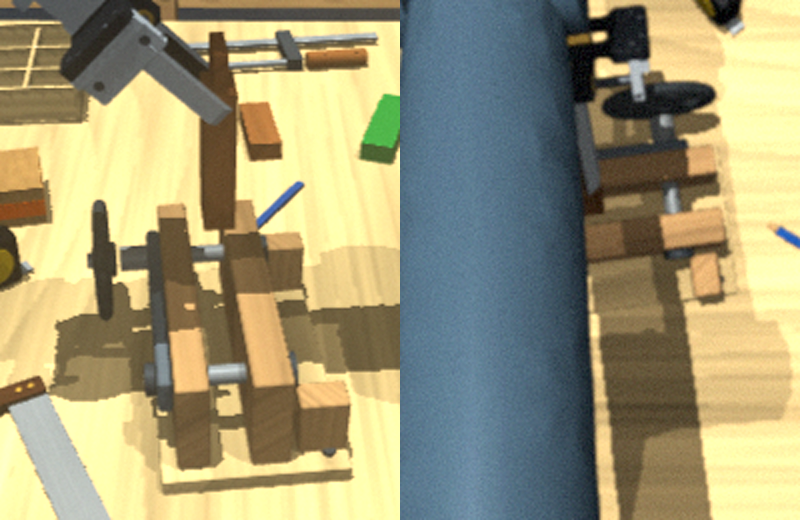

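```bash
python3 - <<'E'
from h import *
import cv2
s=cv2.imread("pics/s2.png")
o=np.hstack([cv2.resize(s[a:b,c:d],None,fx=5,fy=5,interpolation=cv2.INTER_CUBIC) for a,b,c,d in((125,245,305,355),(210,330,290,380))])
cv2.imwrite("pics/v3.png",np.clip(o*1.6,0,255).astype(np.uint8))
st=robot.state();R=st["tool_rot"]@TR;m=st["position"]+st["tool_rot"]@TP
L=np.array([[-.085,sy*.022,sz*.014] for sy in(-1,1) for sz in(-1,1)]+[[.085,sy*.022,sz*.006] for sy in(-1,1) for sz in(-1,1)])
u=px("side",m+L@R.T);print(np.c_[L*1e3,u,(u-[305,125])*5].round(1))
E
```

```text
[[-85.  -22.  -14.  337.3 235.9 161.3 554.6]
 [-85.  -22.   14.  321.5 236.7  82.5 558.4]
 [-85.   22.  -14.  334.7 221.9 148.7 484.5]
 [-85.   22.   14.  319.6 222.6  73.2 488. ]
 [ 85.  -22.   -6.  334.  148.  144.9 114.9]
 [ 85.  -22.    6.  326.3 148.3 106.4 116.3]
 [ 85.   22.   -6.  331.3 136.2 131.4  56. ]
 [ 85.   22.    6.  324.  136.5  94.8  57.3]]
```

View pics/v3.png

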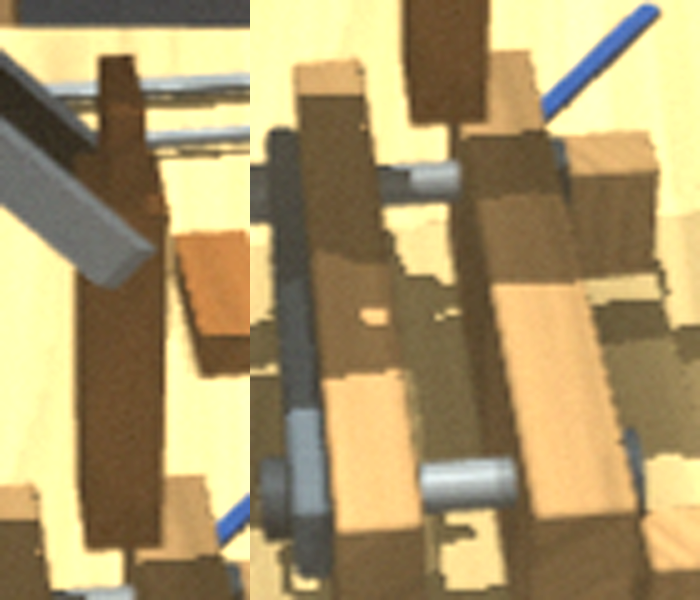

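Rail corners in the side image (near foot (322,235)–(337,235)) agree with the prediction to about 1 px. The jaws appear about 2 mm further in +x than the top-view fit, so I'll aim for 19 mm instead of 17.4.

```bash
python3 - <<'E'
from h import *
plan(*standing(.11,x=.019),0)
E
```

```text
t 6.55 j [  5.2  24.5  74.1  -1.4 126.3  89. ] err mm [  3.2   0.1 -62.4] ang 0.015 F [ 0.7 -0.7 -1.2] w 0.469
[[0, [0.93, -0.01, 0.84], [0.0, -0.001, -0.003]], [0, [0.93, -0.01, 0.84], [0.0, -0.001, -0.003]], [0, [0.93, -0.0, 0.84], [0.0, -0.001, -0.003]], [0, [0.93, -0.0, 0.84], [0.0, -0.001, -0.003]], [0, [0.93, 0.0, 0.83], [0.0, -0.001, -0.003]]]
```

>>> arm_command(increments=[[0,[1.2,0,1.1],[0,-0.002,-0.005]],[0,[1.2,0,1.1],[0,0,-0.005]],[0,[1.1,0,1],[0,0,-0.005]],[0,[0.6,0,0.5],[0,0,0]],[0,[0,0,0],[0,0,0]]])

```text
time: 7.18
position: [0.5191, 0.1543, 0.2454]
tool_rot: [[0.699, 0.118, -0.705], [0.083, -0.993, -0.084], [-0.71, -0.0, -0.704]]
wrist_force: [-0.5, 0.5, -0.9]
width: 0.46
```

```bash
python3 - <<'E'
from h import *
plan(*standing(.08,x=.019),0);railnow()
E
```

```text
t 7.17 j [  5.2  27.6  76.6  -1.3 121.1  88.1] err mm [  1.    0.3 -31.3] ang 0.004 F [-0.5  0.5 -0.9] w 0.46
[[0, [0.46, -0.0, 0.43], [0.0, 0.0, 0.001]], [0, [0.46, -0.0, 0.43], [0.0, 0.0, 0.001]], [0, [0.46, -0.0, 0.43], [0.0, 0.0, 0.001]], [0, [0.46, -0.0, 0.43], [0.0, 0.0, 0.001]], [0, [0.46, -0.0, 0.43], [0.0, 0.0, 0.001]]]
foot vise mm [ 1.790e+01 -1.000e-01  1.113e+02] rail x in vise [ 0.001 -0.     1.   ] z [1.    0.003]
```

>>> arm_command(increments=[[0,[0.4,0,0.2],[0,0,0]],[0,[0.5,0,0.4],[0,0,0]],[0,[0.5,0,0.5],[0,0,0]],[0,[0.4,0,0.4],[0,0,0]],[0,[0,0,0],[0,0,0]]])

```text
time: 7.8
position: [0.5218, 0.1547, 0.2214]
tool_rot: [[0.7, 0.118, -0.704], [0.084, -0.993, -0.084], [-0.709, -0.0, -0.705]]
wrist_force: [-0.3, -0.1, -0.7]
width: 0.464
```

```bash
python3 - <<'E'
from h import *
plan(*standing(.005,x=.019),0,step=.02);railnow()
E
```

```text
t 7.8 j [  5.2  29.1  77.   -1.3 119.   88.2] err mm [ -1.7  -0.  -82.3] ang 0.004 F [-0.3 -0.1 -0.7] w 0.464
[[0, [1.14, -0.0, 1.18], [0.0, -0.0, 0.001]], [0, [1.14, -0.0, 1.18], [0.0, -0.0, 0.001]], [0, [1.14, -0.0, 1.18], [0.0, -0.0, 0.001]], [0, [1.14, -0.0, 1.18], [0.0, -0.0, 0.001]], [0, [1.14, -0.0, 1.18], [0.0, -0.0, 0.001]]]
foot vise mm [20.8 -0.1 87.3] rail x in vise [-0.001 -0.     1.   ] z [1.    0.003]
```

>>> arm_command(increments=[[0,[0.7,0,0.9],[0,0,0]],[0,[1.0,0,1.1],[0,0,0]],[0,[1.1,0,1.1],[0,0,0]],[0,[0.8,0,0.8],[0,0,0]],[0,[0,0,0],[0,0,0]]])

```text
time: 8.43
position: [0.5189, 0.1543, 0.1638]
tool_rot: [[0.699, 0.118, -0.705], [0.083, -0.993, -0.084], [-0.71, -0.0, -0.704]]
wrist_force: [-0.6, 0.8, -1.7]
width: 0.466
```

```bash
python3 - <<'E'
from h import *
plan(*standing(.003,x=.019),0,step=.02);railnow()
E
```

```text
t 8.43 j [  5.2  32.1  79.1  -1.2 113.9  88.3] err mm [  1.3   0.3 -26.7] ang 0.004 F [-0.6  0.8 -1.7] w 0.466
[[0, [0.4, -0.0, 0.36], [0.0, 0.0, 0.001]], [0, [0.4, -0.0, 0.36], [0.0, 0.0, 0.001]], [0, [0.4, -0.0, 0.36], [0.0, 0.0, 0.001]], [0, [0.4, -0.0, 0.36], [0.0, 0.0, 0.001]], [0, [0.4, -0.0, 0.36], [0.0, 0.0, 0.001]]]
foot vise mm [17.7 -0.1 29.7] rail x in vise [ 0. -0.  1.] z [1.    0.003]
```

>>> arm_command(increments=[[0,[0.5,0,0.4],[0,0,0]],[0,[0.5,0,0.5],[0,0,0]],[0,[0.5,0,0.4],[0,0,0]],[0,[0.2,0,0.2],[0,0,0]],[0,[0,0,0],[0,0,0]]])

```text
time: 9.05
position: [0.521, 0.1546, 0.1404]
tool_rot: [[0.701, 0.118, -0.704], [0.084, -0.993, -0.084], [-0.709, -0.0, -0.706]]
wrist_force: [0.1, 0.1, -1.4]
width: 0.465
```

>>> arm_command(increments=[[0,[0.1,0,0.1],[0,0,0]],[0,[0.1,0,0.1],[0,0,0]],[0,[0.1,0,0.1],[0,0,0]],[0,[0,0,0],[0,0,0]],[0,[0,0,0],[0,0,0]]])

```text
time: 9.68
position: [0.5213, 0.1546, 0.1365]
tool_rot: [[0.701, 0.118, -0.703], [0.084, -0.993, -0.084], [-0.708, -0.0, -0.706]]
wrist_force: [-0.2, 0.1, -0.9]
width: 0.463
```

```bash
python3 - <<'E'
from h import *
plan(*standing(.0,x=.019),0,show=False);railnow()
E
```

```text
t 9.68 j [  5.2  34.1  79.3  -1.2 111.6  88.4] err mm [-1.2 -0.  -2.4] ang 0.004 F [-0.2  0.1 -0.9] w 0.463
foot vise mm [20.5 -0.1  2.4] rail x in vise [-0.003 -0.     1.   ] z [1.    0.004]
```

>>> arm_command(increments=[[0,[0.1,0,0.1],[0,0,0]],[0,[0.1,0,0.1],[0,0,0]],[0,[0,0,0],[0,0,0]],[0,[0,0,0],[0,0,0]],[0,[0,0,0],[0,0,0]]])

```text
time: 10.3
position: [0.5214, 0.1546, 0.1337]
tool_rot: [[0.702, 0.118, -0.703], [0.084, -0.993, -0.084], [-0.708, -0.0, -0.707]]
wrist_force: [-0.0, -0.1, -1.2]
width: 0.463
```

```bash
python3 - <<'E'
from h import *
plan(*standing(.0,x=.019),0,show=False);railnow()
E
```

```text
t 10.3 j [  5.2  34.3  79.3  -1.2 111.4  88.4] err mm [-1.3 -0.   0.4] ang 0.005 F [-0.  -0.1 -1.2] w 0.463
foot vise mm [20.6 -0.1 -0.4] rail x in vise [-0.003 -0.     1.   ] z [1.    0.004]
```

>>> arm_command(increments=[[0.55,[0,0,0],[0,0,0]],[0.65,[0,0,0],[0,0,0]],[0.7,[0,0,0],[0,0,0]],[0.7,[0,0,0],[0,0,0]],[0.7,[0,0,0],[0,0,0]]])

```text
time: 10.92
position: [0.5215, 0.1546, 0.1343]
tool_rot: [[0.702, 0.118, -0.703], [0.084, -0.993, -0.084], [-0.708, -0.0, -0.707]]
wrist_force: [0.3, 0.5, 0.6]
width: 0.701
```

>>> arm_command(increments=[[0.7,[0,0,-2],[0,0,0]],[0.7,[0,0,-4],[0,0,0]],[0.7,[0,0,-5],[0,0,0]],[0.7,[-1.5,0,-3],[0,0,0]],[0.7,[-2,0,-1],[0,0,0]]])

```text
time: 11.55
position: [0.6031, 0.1643, 0.2656]
tool_rot: [[0.696, 0.118, -0.708], [0.083, -0.993, -0.084], [-0.713, -0.0, -0.701]]
wrist_force: [0.2, 0.0, 0.2]
width: 0.704
```

```bash
python3 - <<'E'
from h import *
import cv2
s=robot.state();print(s["time"],s["position"],s["joints"].round(1),s["wrist_force"],s["width"])
s=robot.read_camera("side");t=robot.read_camera("top")
cv2.imwrite("pics/s4.png",s[:,:,::-1]);cv2.imwrite("pics/t4.png",t[:,:,::-1])
o=np.hstack([cv2.resize(i[:,:,::-1],None,fx=3,fy=3,interpolation=cv2.INTER_CUBIC) for i in(s[170:340,255:385],t[165:335,220:350])])
cv2.imwrite("pics/v4.png",np.clip(o*1.5,0,255).astype(np.uint8))
E
```

```text
11.55 [0.60310662 0.1643189  0.2655589 ] [  5.3  38.3  59.3  -1.3 127.9  88.2] [0.22967405 0.00984011 0.15530804] 0.7043483943458198
```

View pics/v4.png

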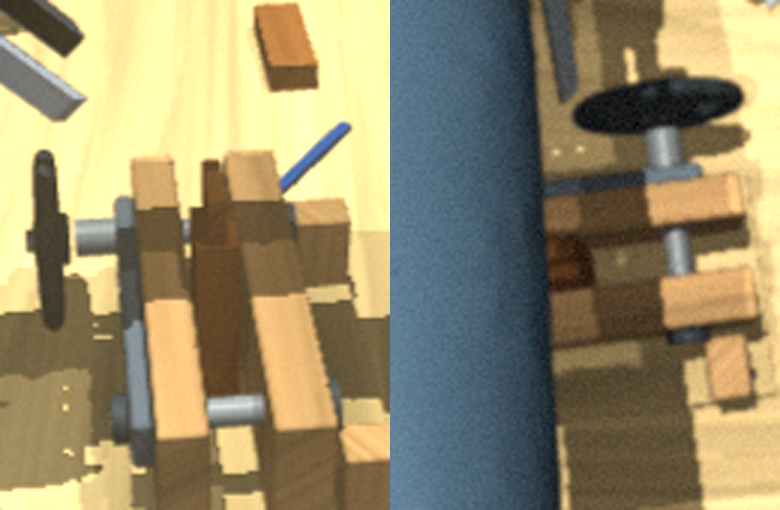

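```bash
python3 - <<'E'
from h import *
L=[vp(x,y,.188) for x in(.014,.026) for y in(-.022,.022)]+[vp(x,.022,.153) for x in (.006,.034)]
u=px("side",L);print(((u-[255,170])*3).round(0).tolist())
hub=vp(GAP+.09,-.09,.085);print(hub)
for a in(-.8,0,.8):print(a,vp(GAP+.09,-.09+.056*np.sin(a),.085+.056*np.cos(a)))
E
```

```text
[[220.0, 161.0], [228.0, 203.0], [201.0, 162.0], [207.0, 204.0], [241.0, 249.0], [195.0, 252.0]]
[0.63802057 0.07844711 0.085     ]
-0.8 [0.64261301 0.03853854 0.12401558]
0 [0.63802057 0.07844711 0.141     ]
0.8 [0.63342814 0.11835569 0.12401558]
```

The rail stands in place: the tenon top is at its predicted pixel and the wheel hub is at (310,200) in the top image, predicted (310,201). Next is the wheel.

```bash
cat >> h.py <<'E'
def wpose(phi,xw,off=0):
    t=-.1+.6*phi
    R=rot(vd(0,-np.sin(t),-np.cos(t)),vd(1,0,0))
    return vp(xw,-.09+.056*np.sin(phi),.085+.056*np.cos(phi))-R[:,2]*off,R
def stroke(phis,xw0,phi0,jaw,off=0):
    s=robot.state();p=s["position"];A=s["tool_rot"];out=[]
    for f in phis:
        G,R=wpose(f,xw0-.002546*(f-phi0),off);P=G-R[:,2]*robot.grasp_offset
        out.append([jaw,np.round(A.T@(P-p)*100,2).tolist(),np.round(Ro.from_matrix(A.T@R).as_rotvec(),3).tolist()]);p,A=P,R
    for i in range(0,len(out),5):print(out[i:i+5])
def wnow():
    s=robot.state();g=s["position"]+s["tool_rot"][:,2]*robot.grasp_offset;c,sn=np.cos(VT),np.sin(VT);d=g[:2]-VX
    x,y,z=c*d[0]+sn*d[1],-sn*d[0]+c*d[1],g[2]
    M=np.c_[vd(1,0,0),vd(0,1,0),[0,0,1]];F=M.T@s["wrist_force"]
    print("t",round(s["time"],2),"x",round(x*1e3,1),"phi",round(np.arctan2(y+.09,z-.085),3),"r",round(1e3*np.hypot(y+.09,z-.085),1),"F vise",F.round(1),"T",s["ft_torque"].round(2),"w",round(s["width"],3),"j",s["joints"].round(0))
E
python3 - <<'E'
from h import *
G,R=wpose(-1.0,.1268,.1);print(G);plan(G,R,.45)
E
```

```text
[ 0.65275913 -0.03213711  0.19174115]
t 11.65 j [  5.3  38.1  59.4  -1.3 127.8  88.2] err mm [  48.7 -184.6  -90. ] ang 2.046 F [-0.4  0.3  0.7] w 0.697
[[0.45, [0.55, 1.26, 0.3], [-0.005, 0.077, -0.113]], [0.45, [0.38, 1.31, 0.34], [-0.005, 0.077, -0.113]], [0.45, [0.2, 1.34, 0.37], [-0.005, 0.077, -0.113]], [0.45, [0.02, 1.35, 0.38], [-0.005, 0.077, -0.113]], [0.45, [-0.16, 1.34, 0.39], [-0.005, 0.077, -0.113]]]
[[0.45, [-0.34, 1.31, 0.37], [-0.005, 0.077, -0.113]], [0.45, [-0.51, 1.26, 0.35], [-0.005, 0.077, -0.113]], [0.45, [-0.67, 1.2, 0.31], [-0.005, 0.077, -0.113]], [0.45, [-0.83, 1.11, 0.26], [-0.005, 0.077, -0.113]], [0.45, [-0.96, 1.01, 0.19], [-0.005, 0.077, -0.113]]]
[[0.45, [-1.08, 0.89, 0.12], [-0.005, 0.077, -0.113]], [0.45, [-1.18, 0.76, 0.04], [-0.005, 0.077, -0.113]], [0.45, [-1.26, 0.63, -0.05], [-0.005, 0.077, -0.113]], [0.45, [-1.31, 0.48, -0.15], [-0.005, 0.077, -0.113]], [0.45, [-1.34, 0.33, -0.25], [-0.005, 0.077, -0.113]]]
```

>>> arm_command(increments=[[0.45,[0.5,1.3,0.1],[-0.005,0.077,-0.113]],[0.45,[0.3,1.3,0.1],[-0.005,0.077,-0.113]],[0.45,[0.1,1.3,0.1],[-0.005,0.077,-0.113]],[0.45,[0,1.3,0.1],[-0.005,0.077,-0.113]],[0.45,[-0.2,1.3,0.1],[-0.005,0.077,-0.113]]])

```text
time: 12.28
position: [0.6183, 0.1039, 0.2406]
tool_rot: [[0.714, 0.565, -0.414], [0.633, -0.773, 0.037], [-0.299, -0.289, -0.909]]
wrist_force: [0.7, 0.4, 0.4]
width: 0.448
```

>>> arm_command(increments=[[0.45,[-0.4,1.3,0.1],[-0.005,0.077,-0.113]],[0.45,[-0.5,1.3,0.1],[-0.005,0.077,-0.113]],[0.45,[-0.7,1.2,0.1],[-0.005,0.077,-0.113]],[0.45,[-0.8,1.1,0.1],[-0.005,0.077,-0.113]],[0.45,[-1,1,0.1],[-0.005,0.077,-0.113]]])

```text
time: 12.9
position: [0.6316, 0.0417, 0.2109]
tool_rot: [[0.387, 0.905, -0.176], [0.887, -0.314, 0.338], [0.251, -0.287, -0.924]]
wrist_force: [-0.1, -1.3, 0.1]
width: 0.454
```

>>> arm_command(increments=[[0.45,[-1.1,0.9,0.1],[-0.005,0.077,-0.113]],[0.45,[-1.2,0.8,0],[-0.005,0.077,-0.113]],[0.45,[-1.3,0.6,0],[-0.005,0.077,-0.113]],[0.45,[-1.3,0.5,0],[-0.005,0.077,-0.113]],[0.45,[-1.3,0.3,0],[-0.005,0.07,-0.1]]])

```text
time: 13.52
position: [0.6424, -0.0149, 0.1681]
tool_rot: [[-0.112, 0.989, -0.101], [0.729, 0.151, 0.668], [0.676, 0.001, -0.737]]
wrist_force: [0.2, -0.2, 0.2]
width: 0.448
```

```bash
python3 - <<'E'
from h import *
G,R=wpose(-1.0,.1268,.05);plan(G,R,.45,step=.025)
E
```

```text
t 13.53 j [-26.   26.7  85.3  33.9  94.6 -40.1] err mm [  5.3  26.8 -29. ] ang 0.056 F [ 0.2 -0.2  0.2] w 0.448
[[0.45, [-0.01, 0.19, 0.78], [-0.005, -0.008, 0.006]], [0.45, [-0.01, 0.18, 0.78], [-0.005, -0.008, 0.006]], [0.45, [0.0, 0.18, 0.78], [-0.005, -0.008, 0.006]], [0.45, [0.01, 0.17, 0.78], [-0.005, -0.008, 0.006]], [0.45, [0.02, 0.17, 0.78], [-0.005, -0.008, 0.006]]]
```

>>> arm_command(increments=[[0.45,[0,0.3,0.5],[-0.006,-0.01,0.008]],[0.45,[0,0.2,0.6],[-0.006,-0.01,0.008]],[0.45,[0,0.2,0.6],[-0.006,-0.01,0.008]],[0.45,[0,0.1,0.3],[-0.005,-0.008,0.006]],[0.45,[0,0,0],[0,0,0]]])

```text
time: 14.15
position: [0.646, 0.0033, 0.1503]
tool_rot: [[-0.078, 0.994, -0.077], [0.76, 0.109, 0.64], [0.645, -0.009, -0.764]]
wrist_force: [-0.3, 0.2, -0.2]
width: 0.45
```

```bash
python3 - <<'E'
from h import *
import cv2
G,R=wpose(-1.0,.1268,.0);plan(G,R,.45,step=.025);wnow()
s=robot.read_camera("side");t=robot.read_camera("top")
o=np.hstack([cv2.resize(i[:,:,::-1],None,fx=3,fy=3,interpolation=cv2.INTER_CUBIC) for i in(s[170:320,225:355],t[140:290,250:380])])
cv2.imwrite("pics/v5.png",np.clip(o*1.5,0,255).astype(np.uint8))
E
```

```text
t 14.15 j [-24.2  26.2  87.2  33.6  90.2 -37.3] err mm [ -2.   40.6 -49.5] ang 0.01 F [-0.3  0.2 -0.2] w 0.45
[[0.45, [-0.02, 0.06, 1.28], [-0.001, -0.0, -0.002]], [0.45, [-0.02, 0.06, 1.28], [-0.001, -0.0, -0.002]], [0.45, [-0.02, 0.06, 1.28], [-0.001, -0.0, -0.002]], [0.45, [-0.02, 0.05, 1.28], [-0.001, -0.0, -0.002]], [0.45, [-0.02, 0.05, 1.28], [-0.001, -0.0, -0.002]]]
t 14.15 x 124.2 phi -0.833 r 118.5 F vise [-0.3  0.2 -0.2] T [-0.34 -0.13  0.03] w 0.45 j [-24.  26.  87.  34.  90. -37.]
```

View pics/v5.png

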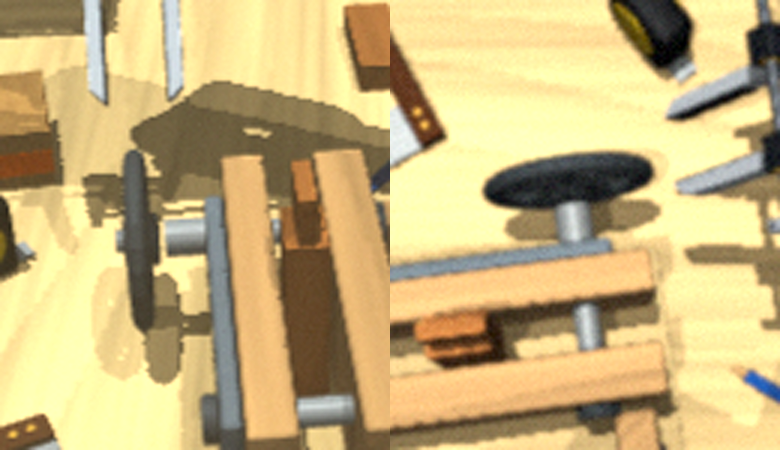

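>>> arm_command(increments=[[0.45,[0,0,1.2],[0,0,0]],[0.45,[0,0,1.4],[0,0,0]],[0.45,[0,0,1.4],[0,0,0]],[0.45,[0,0,1.4],[0,0,0]],[0.45,[0,0,0.5],[0,0,0]]])

```text
time: 14.88
position: [0.6409, 0.0432, 0.1015]
tool_rot: [[-0.077, 0.994, -0.078], [0.76, 0.109, 0.641], [0.645, -0.01, -0.764]]
wrist_force: [1.2, -0.2, -0.6]
width: 0.451
```

```bash
python3 - <<'E'
from h import *
G,R=wpose(-1.0,.1245,.0);plan(G,R,.45,step=.025);wnow()
E
```

```text
t 14.88 j [-21.2  28.1  90.2  34.9  84.5 -37.9] err mm [ 0.8  0.4 -0.6] ang 0.012 F [ 1.2 -0.2 -0.6] w 0.451
[[0.45, [-0.0, 0.02, 0.01], [-0.001, -0.0, -0.002]], [0.45, [-0.0, 0.02, 0.01], [-0.001, -0.0, -0.002]], [0.45, [-0.0, 0.02, 0.01], [-0.001, -0.0, -0.002]], [0.45, [-0.0, 0.02, 0.01], [-0.001, -0.0, -0.002]], [0.45, [-0.0, 0.02, 0.01], [-0.001, -0.0, -0.002]]]
t 14.88 x 123.8 phi -0.994 r 56.6 F vise [ 1.1 -0.3 -0.6] T [-0.24 -0.11  0.  ] w 0.451 j [-21.  28.  90.  35.  85. -38.]
```

In position; closing lightly first to centre on the rim.

>>> arm_command(increments=[[0.1,[0,0,0],[0,0,0]],[0.1,[0,0,0],[0,0,0]],[0.1,[0,0,0],[0,0,0]],[0.1,[0,0,0],[0,0,0]],[0.1,[0,0,0],[0,0,0]]], newtons=8)

```text
time: 15.5
position: [0.6456, 0.0438, 0.1014]
tool_rot: [[-0.078, 0.995, -0.065], [0.761, 0.102, 0.64], [0.644, 0.0, -0.765]]
wrist_force: [-1.5, 0.7, -1.8]
width: 0.143
```

```bash
python3 - <<'E'
from h import *
wnow()
stroke(np.arange(-.9,.55,.1),.1238,-1.0,0)
E
```

```text
t 15.5 x 128.2 phi -0.994 r 56.5 F vise [-1.4  0.9 -1.8] T [-0.3   0.03  0.19] w 0.143 j [-21.  28.  90.  35.  84. -38.]
[[0, [0.41, -0.48, -0.09], [0.008, -0.059, -0.01]], [0, [0.43, -0.03, -0.12], [-0.0, -0.06, 0.0]], [0, [0.44, -0.03, -0.1], [0.0, -0.06, 0.0]], [0, [0.44, -0.03, -0.08], [-0.0, -0.06, -0.0]], [0, [0.44, -0.03, -0.05], [0.0, -0.06, 0.0]]]
[[0, [0.45, -0.03, -0.03], [-0.0, -0.06, 0.0]], [0, [0.45, -0.03, -0.01], [-0.0, -0.06, 0.0]], [0, [0.45, -0.03, 0.01], [0.0, -0.06, -0.0]], [0, [0.45, -0.03, 0.04], [0.0, -0.06, -0.0]], [0, [0.44, -0.03, 0.06], [-0.0, -0.06, 0.0]]]
[[0, [0.44, -0.03, 0.08], [0.0, -0.06, -0.0]], [0, [0.44, -0.03, 0.1], [-0.0, -0.06, 0.0]], [0, [0.43, -0.03, 0.12], [0.0, -0.06, -0.0]], [0, [0.43, -0.03, 0.15], [-0.0, -0.06, 0.0]], [0, [0.42, -0.03, 0.17], [0.0, -0.06, -0.0]]]
```

>>> arm_command(increments=[[0,[0,0,0],[0,0,0]],[0,[0.2,0,0],[0,-0.03,0]],[0,[0.43,-0.03,-0.1],[0,-0.06,0]],[0,[0.43,-0.03,-0.1],[0,-0.06,0]],[0,[0.43,-0.03,-0.1],[0,-0.06,0]]], newtons=50)

```text
time: 16.12
position: [0.6444, 0.0481, 0.109]
tool_rot: [[-0.087, 0.995, -0.042], [0.889, 0.096, 0.448], [0.45, 0.002, -0.893]]
wrist_force: [3.7, -2.1, -7.9]
width: 0.134
```

```bash
python3 - <<'E'
from h import *
wnow();plan(*wpose(-.65,.1273),0,show=False)
E
```

```text
t 16.12 x 127.5 phi -0.767 r 56.7 F vise [ 3.4 -2.5 -7.9] T [-1.3  -0.73 -0.08] w 0.134 j [-17.  23.  92.  25.  77. -31.]
t 16.12 j [-16.5  23.   92.1  25.4  76.9 -30.6] err mm [-1.1  5.7  3.9] ang 0.029 F [ 3.7 -2.1 -7.9] w 0.134
```

>>> arm_command(increments=[[0,[0.55,-0.03,0],[0,-0.055,0]],[0,[0.55,-0.03,0],[0,-0.055,0]],[0,[0.55,-0.03,0],[0,-0.055,0]],[0,[0.55,-0.03,0],[0,-0.055,0]],[0,[0.55,-0.03,0],[0,-0.055,0]]])

```text
time: 16.75
position: [0.6424, 0.0581, 0.1183]
tool_rot: [[-0.096, 0.995, -0.006], [0.985, 0.096, 0.145], [0.145, 0.008, -0.989]]
wrist_force: [0.9, -9.9, -5.4]
width: 0.136
```

```bash
python3 - <<'E'
from h import *
wnow();plan(*wpose(-.2,.126),0,show=False)
E
```

```text
t 16.75 x 126.6 phi -0.424 r 57.0 F vise [-0.2 -9.9 -5.4] T [-1.95 -0.36  0.17] w 0.136 j [ -9.  18.  94.   9.  70. -17.]
t 16.75 j [ -8.5  18.4  93.8   8.7  69.6 -17.2] err mm [-2.3 13.5  3.2] ang 0.078 F [ 0.9 -9.9 -5.4] w 0.136
```

>>> arm_command(increments=[[0,[0.6,-0.03,-0.15],[0,-0.025,0]],[0,[0.65,-0.03,-0.1],[0,-0.025,0]],[0,[0.65,-0.03,-0.05],[0,-0.025,0]],[0,[0.65,-0.03,0],[0,-0.025,0]],[0,[0.65,-0.03,0.05],[0,-0.025,0]]])

```text
time: 17.38
position: [0.6406, 0.0678, 0.1224]
tool_rot: [[-0.097, 0.995, 0.018], [0.995, 0.098, -0.032], [-0.033, 0.015, -0.999]]
wrist_force: [0.4, -15.3, -1.2]
width: 0.135
```

```bash
python3 - <<'E'
from h import *
wnow();print(robot.state()["tool_rot"][:,2])
E
```

```text
t 17.38 x 125.9 phi -0.18 r 57.2 F vise [ -1.4 -15.2  -1.2] T [-3.09 -0.29  0.2 ] w 0.135 j [-3. 17. 94. -2. 67. -8.]
[ 0.01796524 -0.0316101  -0.99933881]
```

>>> arm_command(increments=[[0,[1.0,-0.05,0],[0,-0.03,0]],[0,[1.0,-0.05,0],[0,-0.03,0]],[0,[1.0,-0.05,0.05],[0,-0.03,0]],[0,[1.0,-0.05,0.1],[0,-0.03,0]],[0,[1.0,-0.05,0.1],[0,-0.03,0]]])

```text
time: 18.0
position: [0.6369, 0.0897, 0.1223]
tool_rot: [[-0.093, 0.995, 0.039], [0.966, 0.099, -0.24], [-0.243, 0.016, -0.97]]
wrist_force: [0.1, -16.4, 0.3]
width: 0.137
```

```bash
python3 - <<'E'
from h import *
wnow();print(robot.state()["tool_rot"][:,2])
E
```

```text
t 18.0 x 124.8 phi 0.279 r 57.8 F vise [ -1.8 -16.3   0.3] T [-3.16 -0.19  0.16] w 0.137 j [  4.  19.  94. -15.  67.   4.]
[ 0.03921289 -0.24015095 -0.96994323]
```

>>> arm_command(increments=[[0,[1.0,-0.05,0.1],[0,0,0]],[0,[1.0,-0.05,0.2],[0,0,0]],[0,[1.0,-0.05,0.2],[0,0,0]],[0.3,[0,0,0],[0,0,0]],[0.45,[0,0,0],[0,0,0]]])

```text
time: 18.62
position: [0.635, 0.1019, 0.1188]
tool_rot: [[-0.091, 0.995, 0.043], [0.957, 0.099, -0.274], [-0.277, 0.016, -0.961]]
wrist_force: [0.5, -0.1, -0.8]
width: 0.312
```

```bash
python3 - <<'E'
from h import *
wnow();plan(*wpose(.3,.1245,.05),.45)
E
```

```text
t 18.62 x 124.2 phi 0.508 r 59.3 F vise [ 0.5 -0.2 -0.8] T [ 0.13 -0.12  0.05] w 0.312 j [  6.  19.  93. -17.  67.   7.]
t 18.62 j [  6.   19.4  93.4 -17.5  67.3   7.2] err mm [ 0.6 -4.6 50.8] ang 0.202 F [ 0.5 -0.1 -0.8] w 0.312
[[0.45, [-0.37, 0.02, -0.95], [0.003, 0.04, -0.004]], [0.45, [-0.33, 0.01, -0.96], [0.003, 0.04, -0.004]], [0.45, [-0.29, 0.01, -0.98], [0.003, 0.04, -0.004]], [0.45, [-0.25, 0.01, -0.99], [0.003, 0.04, -0.004]], [0.45, [-0.21, 0.0, -1.0], [0.003, 0.04, -0.004]]]
```

```bash
python3 - <<'E'
from h import *
stroke(np.linspace(.36,-1.05,10),.1242,.4,.45)
E
```

```text
[[0.45, [-0.58, -0.0, 0.17], [0.013, 0.165, -0.018]], [0.45, [-0.69, 0.04, -0.15], [-0.0, 0.094, -0.0]], [0.45, [-0.7, 0.04, -0.1], [-0.0, 0.094, 0.0]], [0.45, [-0.7, 0.04, -0.04], [-0.0, 0.094, 0.0]], [0.45, [-0.7, 0.04, 0.01], [0.0, 0.094, -0.0]]]
[[0.45, [-0.7, 0.04, 0.07], [0.0, 0.094, -0.0]], [0.45, [-0.69, 0.04, 0.12], [-0.0, 0.094, 0.0]], [0.45, [-0.68, 0.04, 0.17], [0.0, 0.094, -0.0]], [0.45, [-0.67, 0.04, 0.23], [-0.0, 0.094, 0.0]], [0.45, [-0.65, 0.04, 0.28], [-0.0, 0.094, -0.0]]]
```

>>> arm_command(increments=[[0.45,[-0.5,0,0],[0.01,0.15,-0.015]],[0.45,[-0.7,0,-0.15],[0,0.1,0]],[0.45,[-0.7,0,-0.1],[0,0.1,0]],[0.45,[-0.7,0,-0.04],[0,0.1,0]],[0.45,[-0.7,0,0],[0,0.1,0]]])

```text
time: 19.25
position: [0.6392, 0.0736, 0.1257]
tool_rot: [[-0.116, 0.993, -0.025], [0.952, 0.118, 0.283], [0.284, 0.009, -0.959]]
wrist_force: [-0.0, -0.0, 0.1]
width: 0.451
```

```bash
python3 - <<'E'
from h import *
wnow();plan(*wpose(-1.0,.1242),.45,ang=.12,step=.012)
E
```

```text
t 19.25 x 125.3 phi -0.173 r 59.6 F vise [-0.   0.   0.1] T [-0.17 -0.13 -0.  ] w 0.451 j [-11.  19.  93.  17.  73. -23.]
t 19.25 j [-10.5  18.8  93.5  16.6  73.  -23. ] err mm [  2.3 -30.  -24.8] ang 0.412 F [-0.  -0.   0.1] w 0.451
[[0.45, [-0.72, -0.03, 0.3], [0.001, 0.082, 0.002]], [0.45, [-0.74, -0.03, 0.24], [0.001, 0.082, 0.002]], [0.45, [-0.76, -0.03, 0.18], [0.001, 0.082, 0.002]], [0.45, [-0.77, -0.03, 0.12], [0.001, 0.082, 0.002]], [0.45, [-0.78, -0.03, 0.06], [0.001, 0.082, 0.002]]]
```

>>> arm_command(increments=[[0.45,[-0.75,-0.03,0.25],[0,0.085,0]],[0.45,[-0.75,-0.03,0.25],[0,0.085,0]],[0.45,[-0.75,-0.03,0.2],[0,0.085,0]],[0.45,[-0.75,-0.03,0.15],[0,0.085,0]],[0.45,[-0.7,-0.03,0.05],[0,0.07,0]]])

```text
time: 19.88
position: [0.6431, 0.044, 0.1041]
tool_rot: [[-0.099, 0.993, -0.065], [0.751, 0.118, 0.649], [0.652, 0.015, -0.758]]
wrist_force: [0.3, 1.3, -0.4]
width: 0.453
```

>>> arm_command(increments=[[0.1,[0,0,0],[0,0,0]],[0.1,[0,0,0],[0,0,0]],[0.1,[0,0,0],[0,0,0]],[0.1,[0,0,0],[0,0,0]],[0.1,[0,0,0],[0,0,0]]], newtons=8)

```text
time: 20.5
position: [0.6418, 0.0443, 0.1042]
tool_rot: [[-0.101, 0.993, -0.069], [0.755, 0.121, 0.644], [0.647, 0.013, -0.762]]
wrist_force: [1.5, -3.1, -2.3]
width: 0.145
```

```bash
python3 - <<'E'
from h import *
wnow();plan(*wpose(-1.0,.1242),.45,show=False)
E
```

```text
t 20.5 x 124.5 phi -0.946 r 57.4 F vise [ 1.1 -3.3 -2.3] T [-0.86 -0.24 -0.09] w 0.145 j [-21.  28.  90.  35.  84. -39.]
t 20.5 j [-21.2  27.8  90.4  35.3  84.4 -39.3] err mm [-0.4 -0.7 -3.4] ang 0.015 F [ 1.5 -3.1 -2.3] w 0.145
```

>>> arm_command(increments=[[0,[0,0,0],[0,0,0]],[0,[0.5,0,-0.05],[0,-0.04,0]],[0,[0.7,-0.03,-0.1],[0,-0.05,0]],[0,[0.7,-0.03,-0.1],[0,-0.05,0]],[0,[0.7,-0.03,-0.1],[0,-0.05,0]]], newtons=50)

```text
time: 21.12
position: [0.6402, 0.0525, 0.1144]
tool_rot: [[-0.108, 0.993, -0.039], [0.882, 0.114, 0.458], [0.459, 0.015, -0.888]]
wrist_force: [4.8, -9.3, -11.5]
width: 0.133
```

>>> arm_command(increments=[[0,[0.8,-0.03,-0.1],[0,-0.045,0]],[0,[0.8,-0.03,-0.1],[0,-0.045,0]],[0,[0.8,-0.03,-0.1],[0,-0.045,0]],[0,[0.8,-0.03,-0.05],[0,-0.045,0]],[0,[0.8,-0.03,0],[0,-0.045,0]]])

```text
time: 21.75
position: [0.6369, 0.0712, 0.1237]
tool_rot: [[-0.112, 0.994, -0.002], [0.973, 0.11, 0.201], [0.2, 0.021, -0.98]]
wrist_force: [3.6, -13.6, -7.7]
width: 0.135
```

```bash
python3 - <<'E'
from h import *
wnow();print(robot.state()["tool_rot"][:,2])
E
```

```text
t 21.75 x 122.5 phi -0.187 r 58.1 F vise [  2.  -13.9  -7.7] T [-3.13 -0.52  0.01] w 0.135 j [ -9.  17.  95.  12.  70. -20.]
[-0.0019186   0.20118354 -0.97955169]
```

>>> arm_command(increments=[[0,[0.9,-0.03,0],[0,-0.04,0]],[0,[0.9,-0.03,0],[0,-0.04,0]],[0,[0.9,-0.03,0.05],[0,-0.04,0]],[0,[0.9,-0.03,0.05],[0,-0.04,0]],[0,[0.9,-0.03,0.1],[0,-0.04,0]]])

```text
time: 22.38
position: [0.6331, 0.0939, 0.1232]
tool_rot: [[-0.112, 0.993, 0.029], [0.992, 0.113, -0.051], [-0.054, 0.023, -0.998]]
wrist_force: [1.9, -18.3, -4.2]
width: 0.138
```

```bash
python3 - <<'E'
from h import *
wnow();print(robot.state()["tool_rot"][:,2])
E
```

```text
t 22.38 x 121.2 phi 0.289 r 59.5 F vise [ -0.2 -18.4  -4.2] T [-3.59 -0.46  0.08] w 0.138 j [-0. 17. 95. -3. 67. -6.]
[ 0.02910339 -0.05069656 -0.99828996]
```

>>> arm_command(increments=[[0,[0.9,-0.03,0.2],[0,-0.04,0]],[0,[0.9,-0.03,0.2],[0,-0.04,0]],[0,[0.9,-0.03,0.2],[0,-0.04,0]],[0,[0,0,0],[0,0,0]],[0,[0,0,0],[0,0,0]]])

```text
time: 23.0
position: [0.6309, 0.1057, 0.1177]
tool_rot: [[-0.111, 0.993, 0.045], [0.972, 0.117, -0.205], [-0.208, 0.021, -0.978]]
wrist_force: [1.8, -3.5, -2.8]
width: 0.136
```

```bash
python3 - <<'E'
from h import *
import cv2
wnow();print(robot.state()["tool_rot"][:,2])
s=robot.read_camera("side");t=robot.read_camera("top")
o=np.hstack([cv2.resize(i[:,:,::-1],None,fx=3,fy=3,interpolation=cv2.INTER_CUBIC) for i in(s[170:320,255:385],t[165:315,220:350])])
cv2.imwrite("pics/v6.png",np.clip(o*1.5,0,255).astype(np.uint8))
E
```

```text
t 23.0 x 120.5 phi 0.557 r 60.1 F vise [ 1.4 -3.7 -2.8] T [-0.64 -0.3   0.15] w 0.136 j [  5.  18.  95. -13.  66.   3.]
[ 0.04470244 -0.20458691 -0.97782712]
```

View pics/v6.png

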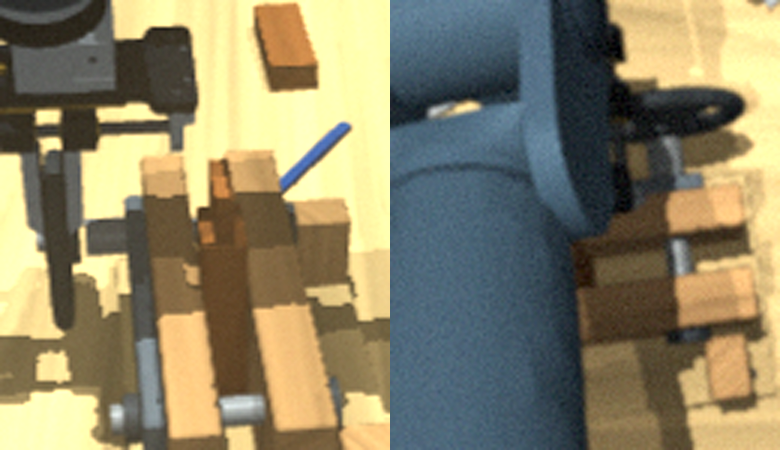

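No bite yet; the gap is nearly closed. A third hand-over.

>>> arm_command(increments=[[0.3,[0,0,0],[0,0,0]],[0.45,[0,0,0],[0,0,0]],[0.45,[-0.6,0,-0.2],[0,0.1,0]],[0.45,[-0.7,0,-0.1],[0,0.1,0]],[0.45,[-0.7,0,0],[0,0.1,0]]])

```text
time: 23.72
position: [0.6332, 0.091, 0.1251]
tool_rot: [[-0.122, 0.992, 0.011], [0.987, 0.12, 0.106], [0.104, 0.024, -0.994]]
wrist_force: [0.5, -0.1, -0.5]
width: 0.45
```

```bash
python3 - <<'E'
from h import *
wnow();plan(*wpose(-.7,.1205),.45,ang=.15)
E
```

```text
t 23.73 x 121.0 phi 0.187 r 59.9 F vise [ 0.5 -0.1 -0.5] T [-0.03 -0.05  0.02] w 0.45 j [ -5.  17.  95.   7.  68. -14.]
t 23.73 j [ -4.7  16.5  95.3   6.6  68.2 -14.1] err mm [  3.6 -39.6 -13.6] ang 0.417 F [ 0.5 -0.1 -0.5] w 0.45
[[0.45, [-0.82, -0.03, 0.19], [0.004, 0.083, 0.003]], [0.45, [-0.83, -0.03, 0.12], [0.004, 0.083, 0.003]], [0.45, [-0.84, -0.02, 0.05], [0.004, 0.083, 0.003]], [0.45, [-0.84, -0.02, -0.02], [0.004, 0.083, 0.003]], [0.45, [-0.84, -0.02, -0.09], [0.004, 0.083, 0.003]]]
```

>>> arm_command(increments=[[0.45,[-0.8,0,0.15],[0,0.083,0]],[0.45,[-0.8,0,0.15],[0,0.083,0]],[0.45,[-0.8,-0.03,0.1],[0,0.083,0]],[0.45,[-0.8,-0.03,0],[0,0.083,0]],[0.45,[-0.7,0,0],[0,0.07,0]]])

```text
time: 24.35
position: [0.6397, 0.0543, 0.115]
tool_rot: [[-0.119, 0.992, -0.032], [0.859, 0.119, 0.498], [0.498, 0.032, -0.867]]
wrist_force: [0.1, 0.1, -0.6]
width: 0.451
```

>>> arm_command(increments=[[0.1,[0,0,0],[0,0,0]],[0.1,[0,0,0],[0,0,0]],[0.1,[0,0,0],[0,0,0]],[0.1,[0,0,0],[0,0,0]],[0.1,[0,0,0],[0,0,0]]], newtons=8)

```text
time: 24.98
position: [0.6373, 0.054, 0.1151]
tool_rot: [[-0.121, 0.992, -0.039], [0.862, 0.124, 0.492], [0.492, 0.026, -0.87]]
wrist_force: [0.6, -3.1, -3.2]
width: 0.145
```

>>> arm_command(increments=[[0,[0,0,0],[0,0,0]],[0,[0,0,0],[0,0,0]],[0,[0.5,0,-0.05],[0,-0.04,0]],[0,[0.7,0,-0.1],[0,-0.05,0]],[0,[0.7,0,-0.1],[0,-0.05,0]]], newtons=55)

```text
time: 25.6
position: [0.6358, 0.062, 0.1203]
tool_rot: [[-0.122, 0.992, -0.017], [0.932, 0.121, 0.343], [0.342, 0.026, -0.939]]
wrist_force: [4.8, -10.7, -12.5]
width: 0.136
```

```bash
python3 - <<'E'
from h import *
wnow();print(robot.state()["tool_rot"][:,2])
E
```

```text
t 25.6 x 120.3 phi -0.402 r 57.5 F vise [  3.5 -11.2 -12.5] T [-3.09 -0.77 -0.31] w 0.136 j [-13.  19.  95.  20.  73. -27.]
[-0.01692977  0.34298269 -0.93918915]
```

>>> arm_command(increments=[[0,[0.8,-0.02,-0.1],[0,-0.045,0]],[0,[0.8,-0.02,-0.1],[0,-0.045,0]],[0,[0.8,-0.02,-0.05],[0,-0.045,0]],[0,[0.8,-0.02,0],[0,-0.045,0]],[0,[0.8,-0.02,0],[0,-0.045,0]]])

```text
time: 26.22
position: [0.6348, 0.0702, 0.1232]
tool_rot: [[-0.122, 0.992, 0.026], [0.991, 0.12, 0.055], [0.051, 0.033, -0.998]]
wrist_force: [4.7, -26.4, -7.4]
width: 0.136
```

```bash
python3 - <<'E'
from h import *
wnow();print(robot.state()["tool_rot"][:,2])
E
```

```text
t 26.23 x 120.1 phi -0.154 r 57.7 F vise [  1.7 -26.8  -7.4] T [-4.68 -0.54 -0.09] w 0.136 j [ -5.  16.  96.   4.  67. -14.]
[ 0.02632361  0.05459996 -0.99816127]
```

>>> arm_command(increments=[[0,[1.0,0,0],[0,-0.01,0]],[0,[1.0,0,0],[0,-0.01,0]],[0,[1.1,0,0],[0,-0.01,0]],[0,[1.1,0,0],[0,-0.01,0]],[0,[1.1,0,0],[0,-0.01,0]]])

```text
time: 26.85
position: [0.6339, 0.0777, 0.1236]
tool_rot: [[-0.12, 0.992, 0.04], [0.989, 0.123, -0.085], [-0.089, 0.029, -0.996]]
wrist_force: [2.5, -31.8, -2.7]
width: 0.139
```

```bash
python3 - <<'E'
from h import *
wnow();print(robot.state()["tool_rot"][:,2])
E
```

```text
t 26.85 x 120.0 phi 0.024 r 57.3 F vise [ -1.1 -31.9  -2.7] T [-5.42 -0.48 -0.21] w 0.139 j [-1. 16. 96. -5. 66. -6.]
[ 0.03973961 -0.08513524 -0.99557659]
```

Rim force rose to 32 N (about 1.8 Nm) with almost no advance, so the jaws have bitten. Release and back off.

>>> arm_command(increments=[[0,[0,0,0],[0,0,0]],[0.3,[0,0,0],[0,0,0]],[0.45,[0,0,0],[0,0,0]],[0.45,[0,0,0],[0,0,0]],[0.45,[0,0,0],[0,0,0]]])

```text
time: 27.48
position: [0.6341, 0.0772, 0.1244]
tool_rot: [[-0.119, 0.992, 0.04], [0.989, 0.122, -0.086], [-0.09, 0.03, -0.995]]
wrist_force: [0.1, 0.0, 0.3]
width: 0.449
```

>>> arm_command(increments=[[0.45,[0,0,-2],[0,0,0]],[0.45,[0,0,-3],[0,0,0]],[0.45,[-2,0,-3],[0,0,0]],[0.45,[-4,1,-2],[0,0,0]],[0.45,[-5,1,0],[0,0,0]]])

```text
time: 28.1
position: [0.664, -0.0179, 0.2447]
tool_rot: [[-0.126, 0.991, 0.046], [0.988, 0.13, -0.085], [-0.09, 0.035, -0.995]]
wrist_force: [1.1, -0.3, 0.2]
width: 0.448
```

>>> arm_command(increments=[[0.45,[-5,2,0],[0,0,0]],[0.45,[-5,2,0],[0,0,0]],[0.45,[-4,2,0],[0,0,0]],[0.45,[-2,0,0],[0,0,0]],[0.45,[0,0,0],[0,0,0]]])

```text
time: 28.72
position: [0.7469, -0.1744, 0.2721]
tool_rot: [[-0.124, 0.991, 0.056], [0.988, 0.128, -0.087], [-0.093, 0.045, -0.995]]
wrist_force: [0.2, 0.3, 0.6]
width: 0.449
```

```bash
python3 - <<'E'
from h import *
import cv2
wnow()
s=robot.read_camera("side");t=robot.read_camera("top")
o=np.hstack([cv2.resize(i[:,:,::-1],None,fx=3,fy=3,interpolation=cv2.INTER_CUBIC) for i in(s[170:340,255:385],t[165:335,220:350])])
cv2.imwrite("pics/v7.png",np.clip(o*1.5,0,255).astype(np.uint8))
L=[vp(x,y,.188) for x in(.010,.022) for y in(-.022,.022)]
print(((px("side",L)-[255,170])*3).round(0).tolist(),((px("top",L)-[220,165])*3).round(0).tolist())
E
```

```text
t 28.73 x 203.2 phi -0.905 r 333.1 F vise [0.2 0.3 0.6] T [-0.02 -0.01 -0.  ] w 0.449 j [-20.  25.  69.  -4.  81. -27.]
[[227.0, 161.0], [234.0, 202.0], [207.0, 162.0], [214.0, 203.0]] [[181.0, 263.0], [112.0, 271.0], [179.0, 244.0], [110.0, 253.0]]
```

View pics/v7.png

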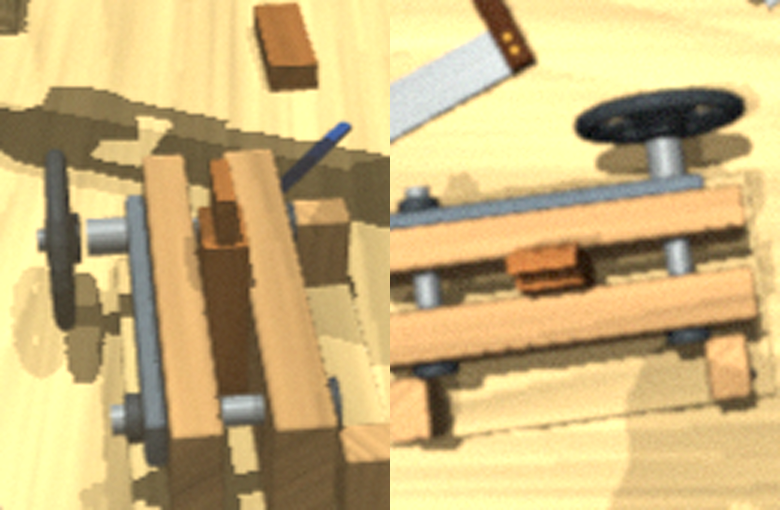

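```bash
python3 -c "
from rig import robot
print(robot.close_job(), robot.state()['time'])"
```

```text
the job is handed in; nothing more can be done
the job is handed in; nothing more can be done
```

The rail stands tenon up in the vice, foot on the base board and midway between the screws, and the handwheel is wound tight and released. I handed the job in at about 28.8 s; no verdict is reported.

- **Placing:** I gripped the rail with the tool tilted 45°, turned it upright and lowered it between the open jaws without contact. The last reading before release put the foot about 0.4 mm from the board by calculation.
- **Winding:** I turned the wheel clockwise in three hand-over-hand strokes, and the wheel moved in about 8 mm. On the last stroke the rim force rose to 32 N (about 1.8 Nm), where turning it free had needed at most 18 N. I take that as a firm bite, though the clamping force itself cannot be read directly.
- **Last pictures:** both cameras show the rail upright and square with the jaws on both wide faces. The arm was clear of everything, with wrist force about zero. The try square, offcut and pencil looked unmoved in the last crops. I did not check the tape measure, mallet or screw box in a picture at the end, but the arm never went near them.
- **Disagreement:** the two cameras differed by about 2 mm on where the jaws are. I allowed for that when placing the rail, and the wheel was found about 3 mm from the first estimate.

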